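# Fit the drip tray and hold the pod brewer on rinse

### The job

Get the pod brewer ready and rinse it: set the loose drip tray flat on the desk with its straight back edge flush against the front of the brewer, centred under the spout, and only then turn the sprung dial on top clockwise, past the first two clicks to the third (the large blue dot), and hold it there. Rinsing runs only while the dial is held, so finish with the gripper still holding it at the third click and the tray still in place; leave the carafe, the sugar tub and the tea carton where they stand.

Things in the scene. Friction and masses are not known exactly. Their poses are not given: they have to be found in the camera images.
- brewer: White pod brewer (mm): 116 wide, 280 deep, 205 high; it does not move. Origin: on the desk, at the middle of the flat vertical front face (112 wide) of its column, which the tray must meet; +x points into the brewer, the tray belongs on the -x side; y left, z up. Above z = 128 the head overhangs this face by 32; the spout, 14 in front of the face, ends 109 above the desk.
- drip_tray: Loose black drip tray with steel grate and grey front tab (mm): 120 (x) by 90 (y), 22 high, about 0.22 kg. Origin: centre of its underside; +x points to its straight back edge, 60 from the origin, which goes against the brewer. In place its origin is 60 in front of the brewer's face on the brewer's centre line, x along the brewer's x.
- tray_tab (a point): Point in the tray's upright grey pull tab (mm): 38 above the underside and 55 in front of the tray's origin, in the tab's middle plane. The tab is 10 thick (tray's x) and 44 wide (y) and rises from the grate (22 above the desk) to 50. Pinch it from above across its 10, one finger over the grate, to slide or lift the tray.
- tray_back_left (a point): Left (+y) end of the tray's back edge, at the underside: 60 mm behind and 45 mm to the left of the tray's origin.
- tray_back_right (a point): Right (-y) end of the tray's back edge, at the underside: 60 mm behind and 45 mm to the right of the tray's origin.
- dial (a joint): Dial angle, rad, about a vertical axis: 0 at rest, growing clockwise seen from above. Clicks (detents) are felt at 0.40, 0.80 and 1.20; a stop ends it at 1.30. A spring drives it back to 0 from everywhere, over the clicks, once let go. Holding it at 1.20 takes about 0.2 N m, passing the clicks about 0.3 N m.
- dial_grip (a point): On the dial's axis (mm): 227 above the desk, 45 behind the brewer's front face, at grip height. The grip is an aluminium bar 46 long (this point's x, to the pointer line; it turns with the dial), 13 thick (y), top at 239, on a black disc of diameter 49, top at 212; panel round it at 206. At rest x points 0.6 rad left of the brewer's x, at the third click 0.6 right of it.
- carafe: Bystander: coffee carafe with black handle and lid, 165 x 128 x 126 mm; origin at its underside.
- sugar_tub: Bystander: small white tub with lid, 66 mm diameter, 54 mm high; origin at its underside.
- tea_carton: Bystander: green and white tea carton, 100 x 62 x 82 mm; origin at its underside.

How it is judged:
By the outcome, as a careful person would: the job done as asked, in the order asked, and still so for the second after the job is handed in, while the arm keeps its last pose, push and grip.
It also fails if it takes over 58 s, if anything falls off the work surface, if the arm or the gripper's body presses on something with over 40 N, if the wrist force passes 120 N, or if a joint passes its speed limit or range.

### The arm

A 7-joint arm with a two-finger parallel gripper is mounted at the origin on a cart in front of the work surface, level with it; the furniture and walls round the work are solid. World frame = base frame: x ahead of the robot, y to its left, z up, the work surface at z = 0. Lengths are in m, angles in rad, forces in N, time in s.
With the tool pointing down it reaches from about 0.425 to 0.875 m from the base axis. Payload 4.7 kg.
Tool frame: the origin (TCP) lies midway between the tips of the shut fingers; the grasp point (between the pads) lies 19 mm behind it; z points along the fingers, y is the line along which they close (so a half turn about z gives the same grasp; the last joint's range is limited). The gripper opens to 87 mm and grips with 3 to 60 N. Pads are 19 mm wide; open, the fingers measure 117 mm over their backs; the gripper's body (75 mm by 190 mm) begins 51 mm behind the grasp point.
Start: joints at [1.222, 0.321, -0.07, 1.45, 0.023, 1.371, -0.057], TCP at [0.231, -0.608, 0.185] pointing down, gripper open.
Joint ranges: [-2.86, 2.86], [-0.3, 2.09], [-1.38, 1.24], [0.06, 2.45], [-1.56, 4.7], [0.09, 2.05], [-2.69, 2.69]. Speed limits (rad/s): [2.57, 2.57, 3.14, 3.14, 3.14, 3.14, 3.14].

### API

Orientations are given as a rotation vector (axis times angle).
In Python, from bench import ctrl gives the robot as it stands. The module is installed in compiled form; this text tells all that it offers.
- The arm moves only by the shell command python3 -m handwheel 'ROWS' [FORCE]. ROWS is JSON, a list of rows, each a list of 7 numbers: the finger opening in m, from 0 to 0.087, then the shift along the tool's x, y, z in m, then the turn, a rotation vector about the tool's x, y, z in degrees. A call has 1 to 12 rows; each row shifts and turns the commanded pose from where the row before left it, along the tool's axes as they then stand; what a row does not reach is not made up. A row lasts 1/8 s, in which the tool goes at most 62.5 mm and 10.7 degrees, less where a joint would pass 70% of its speed; a pose out of reach is approached as far as the arm can. A call is refused whole if a number of a shift passes 0.0625 or a number of a turn 10.7, either way. A call with a gripper value outside its range is refused whole. The fingers move at their own pace and stop on an object; FORCE is the grip in N (left out, the last holds). Time passes only in rows, so rows that do not move let the fingers close. It gives the time, the measured TCP pose, the force, the opening and the grip force at its end, in the units of the state.
- ctrl.get_state(): the state, without advancing time (a new reading comes with each control period).
- ctrl.get_image(name): name is "scene" or "top" or "wrist"; returns (picture, depth): 400x640x3 uint8, blue, green, red; 400x640 float32, m along the optical axis (not along the pixel's ray), 0 where there is no reading.
- ctrl.camera_info(name): a dict with "intrinsics" (3x3 intrinsics, pixels), "R" (3x3) and "t" (3): a world point X has camera coordinates R X + t. Camera axes: x right, y down, z forward; pixel columns grow to the right and rows downward; lengths in m; the calibration is good to about 2 mm. A picture is of the moment at which its call begins: read the wrist's pose just before it. camera_info takes no time and is no camera call; for the wrist camera it gives the pose at the moment of the call.
- ctrl.close_job(): hands the job in; it is judged then, once.
The state is a dict: "time": time; "joint_positions": joint angles; "qd": joint speeds; "joint_torque": joint torques, N m; "position": TCP position; "tool_rot": TCP orientation; "ft_force": force on the tool from outside, world axes, zero at the start; "torque": the same for the moment, N m; "grip_width": opening from 0.0 (shut) to 1.0 (fully open); "grip_force": force on a finger pad.
Only numpy, scipy, OpenCV 4.12 (cv2) and the standard library are available. Lean on these libraries where they do the work, as an engineer would, in place of code of your own. Each camera call takes 0.05 s, during which the arm holds its last target. There are 200 camera calls.

## Working session

There is one attempt and no reset: what is moved stays moved. The work goes in short steps, Python scripts to look and compute and a shell command to move; the robot and the scene stay as the last step left them, time stands still between calls to the robot, and variables do not carry over. Pictures are saved under pics/ and viewed, at most 10 in all, crops included, and the job is handed in when it is done.

```bash
mkdir -p pics
cat > h.py <<'E'
import numpy as np, cv2
from bench import ctrl
from scipy.spatial.transform import Rotation as R
def cam(n):
    c=ctrl.camera_info(n); return np.array(c["intrinsics"]),np.array(c["R"]),np.array(c["t"])
def ray(n,uv,z,c=None):
    K,Rm,t=c or cam(n); uv=np.atleast_2d(np.float64(uv))
    d=np.c_[uv,np.ones(len(uv))]@np.linalg.inv(K).T@Rm; o=-Rm.T@t
    return o+d*((z-o[2])/d[:,2])[:,None]
def cloud(n,dep,c=None):
    K,Rm,t=c or cam(n); v,u=np.mgrid[:400,:640]
    p=np.stack([(u-K[0,2])/K[0,0],(v-K[1,2])/K[1,1],np.ones_like(u)],-1)*dep[...,None]
    return (p-t)@Rm
def proj(n,X,c=None):
    K,Rm,t=c or cam(n); p=(np.atleast_2d(X)@Rm.T+t)@K.T; return p[:,:2]/p[:,2:]
E
python3 - <<'E'
from h import *
s=ctrl.get_state(); print({k:np.round(v,3) for k,v in s.items()})
for n in("scene","top"):
    im,d=ctrl.get_image(n); np.savez(f"{n}0.npz",im=im,d=d); cv2.imwrite(f"pics/{n}0.png",im)
    print(n,-cam(n)[1].T@cam(n)[2],cam(n)[1][2])
E
```

```text
{'time': np.float64(0.0), 'joint_positions': array([ 1.222,  0.322, -0.07 ,  1.452,  0.023,  1.371, -0.057]), 'qd': array([0.   , 0.   , 0.001, 0.001, 0.002, 0.001, 0.   ]), 'joint_torque': array([-0.0000e+00, -4.9129e+01, -4.0400e-01, -3.1253e+01, -6.4000e-02,
        4.4000e-02,  0.0000e+00]), 'position': array([ 0.23 , -0.607,  0.184]), 'tool_rot': array([-3.088e+00, -5.660e-01,  1.000e-03]), 'ft_force': array([-0.086, -0.336, -0.817]), 'torque': array([ 0.002,  0.021, -0.068]), 'grip_force': np.float64(0.0), 'grip_width': np.float64(0.996)}
scene [0.12676934 0.97545299 0.64889525] [ 0.38129072 -0.82801925 -0.41109794]
top [0.40925009 0.01723825 1.19175455] [ 0.15302733  0.01589632 -0.9880941 ]
```

View pics/top0.png

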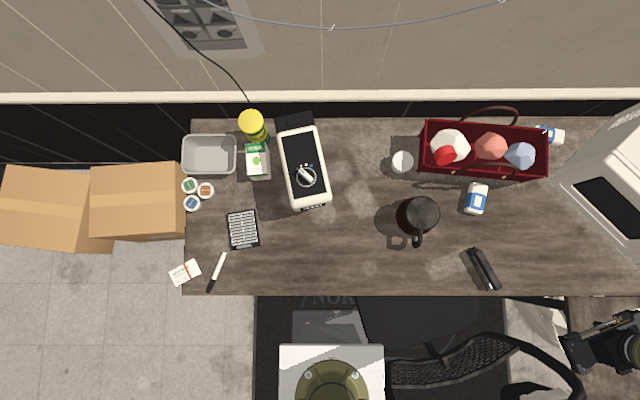

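View pics/scene0.png

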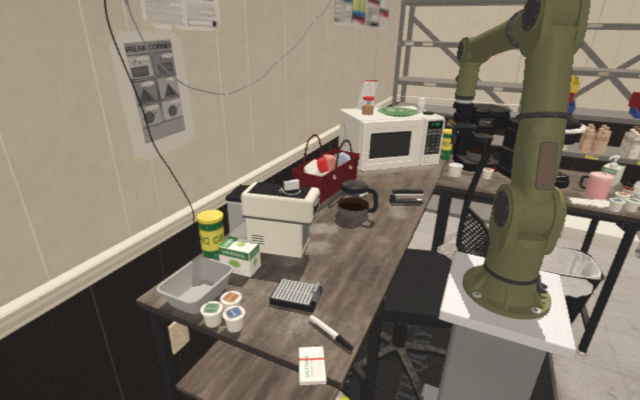

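The top view shows the brewer at about (305,165), with its front towards the bottom of the picture and the dial at (305,176). The tray is at (243,229), the carafe at (418,215), the tub at (402,161) and the tea carton at (257,160). The scene view agrees. I'll measure with depth and take a close crop.

Run:
```python
from h import *
z=np.load("top0.npz"); im,d=z["im"],z["d"]; P=cloud("top",d)
def box(name,u0,u1,v0,v1,za,zb):
    q=P[v0:v1,u0:u1].reshape(-1,3); q=q[(q[:,2]>za)&(q[:,2]<zb)]
    r=cv2.minAreaRect((q[:,:2]*1000).astype(np.float32)); print(name,len(q),np.round(np.median(q[:,2]),4),r, np.round(cv2.boxPoints(r)).tolist()); return q
box("brewtop",270,340,110,220,.195,.215)
box("bar",285,325,160,195,.225,.245)
box("tray",222,265,200,256,.012,.03)
q=box("tab",222,265,200,256,.040,.056)
for n,b in dict(carafe=(380,450,190,250),tub=(385,420,145,178),tea=(243,272,140,182)).items(): box(n,*b,.03,.2)
t=cv2.resize(im[100:260,215:335],None,fx=3.5,fy=3.5,interpolation=cv2.INTER_CUBIC)
s=np.load("scene0.npz")["im"]; s=cv2.resize(s[170:320,225:345],(360,450),interpolation=cv2.INTER_CUBIC)
t=cv2.resize(t,(420,560)); s=cv2.copyMakeBorder(s,0,110,0,0,cv2.BORDER_CONSTANT)
cv2.imwrite("pics/crop1.png",np.hstack([t,s]))
```

```text
brewtop 3113 0.2063 ((679.0714111328125, 78.89669036865234), (260.21173095703125, 115.23770904541016), 12.154550552368164) [[540.0, 108.0], [564.0, -5.0], [818.0, 50.0], [794.0, 163.0]]
bar 96 0.2402 ((626.197021484375, 67.64791870117188), (43.941802978515625, 13.080810546875), 45.2955322265625) [[606.0, 57.0], [615.0, 47.0], [646.0, 79.0], [637.0, 88.0]]
tray 1042 0.0224 ((493.4677429199219, 291.8173828125), (129.77862548828125, 123.2002182006836), 9.743492126464844) [[419.0, 342.0], [440.0, 220.0], [568.0, 242.0], [547.0, 364.0]]
tab 48 0.0511 ((447.00592041015625, 266.6527099609375), (9.747261047363281, 42.48515319824219), 9.608841896057129) [[439.0, 287.0], [446.0, 245.0], [455.0, 247.0], [448.0, 288.0]]
carafe 1513 0.1247 ((526.986328125, -263.9915771484375), (139.2689666748047, 114.65750885009766), 31.147628784179688) [[438.0, -251.0], [497.0, -349.0], [616.0, -277.0], [557.0, -179.0]]
tub 366 0.0543 ((710.4999389648438, -239.50531005859375), (86.92749786376953, 65.92724609375), 84.5916519165039) [[674.0, -280.0], [739.0, -286.0], [747.0, -199.0], [682.0, -193.0]]
tea 832 0.0835 ((725.5838012695312, 229.59776306152344), (125.87467956542969, 63.71839904785156), 3.913649320602417) [[661.0, 257.0], [665.0, 194.0], [791.0, 202.0], [786.0, 266.0]]
```

View pics/crop1.png

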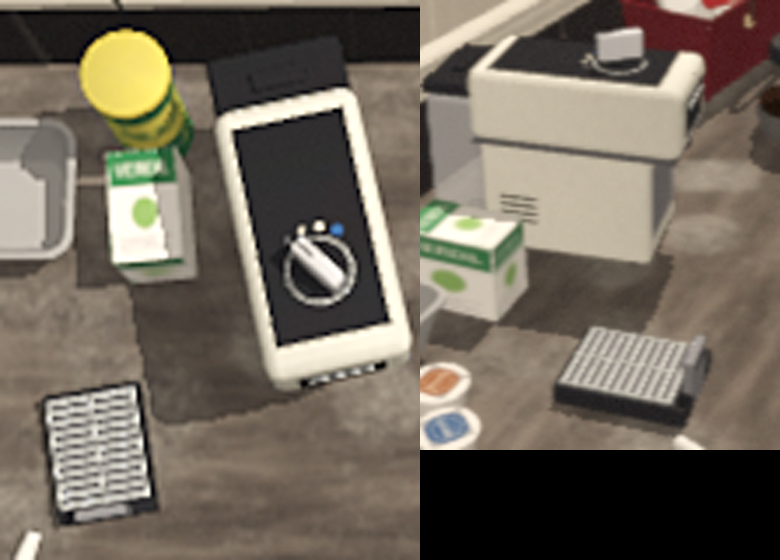

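The crop shows the tray's grey tab on the near side (towards the robot), with the back edge facing away. The bar and pointer are at rest, to the left, and the blue dot is to the right.

The measurements agree with the stated sizes:
- **Brewer face:** the head front edge plus 32 mm gives (583,58), and the dial minus 45 mm gives (582,58). Yaw is 12.1°.
- **Tray:** the tab is at (447,267), yaw 9.6°.

The hand's long body would meet the overhanging head if I pinched across the tab's 10 mm, so I'll pinch across its 44 mm width.

```bash
cat >> h.py <<'E'
def to(x,y,z,yaw,n=""):
    "shift in current tool axes (mm) and tool turn (deg) to a down-pointing pose"
    s=ctrl.get_state(); p=s["position"]; A=R.from_rotvec(s["tool_rot"])
    B=R.from_euler("z",yaw,degrees=True)*R.from_euler("x",180,degrees=True)
    print(n,"t",round(s["time"],2),"pos",np.round(p*1000,1),"shift",np.round(A.inv().apply(np.array([x,y,z])-p)*1000,1),"turn",np.round((A.inv()*B).as_rotvec(degrees=True),1),"F",np.round(s["ft_force"],1),"grip",np.round(s["grip_width"]*87,1),np.round(s["grip_force"],1))
E
python3 -c "
from h import *
to(.46,-.2,.26,9.6);to(.447,.267,.2,9.6)"
```

```text
t 0.1 pos [ 230.4 -607.2  184. ] shift [ 359.1 -299.3  -75.5] turn [-0.1  0.  11.2] F [ 1.   0.1 -0.1] grip 87.3 0.0
 t 0.1 pos [ 230.4 -607.2  184. ] shift [ 512.7 -740.4  -14.8] turn [-0.1  0.  11.2] F [ 1.   0.1 -0.1] grip 87.3 0.0
```

```bash
python3 -m handwheel '[[0.087,0.036,-0.03,-0.0075,0,0,0],[0.087,0.036,-0.03,-0.0075,0,0,0],[0.087,0.036,-0.03,-0.0075,0,0,0],[0.087,0.036,-0.03,-0.0075,0,0,0],[0.087,0.036,-0.03,-0.0075,0,0,0],[0.087,0.036,-0.03,-0.0075,0,0,0],[0.087,0.036,-0.03,-0.0075,0,0,0],[0.087,0.036,-0.03,-0.0075,0,0,0],[0.087,0.036,-0.03,-0.0075,0,0,0],[0.087,0.036,-0.03,-0.0075,0,0,0]]' 20
python3 -m handwheel '[[0.087,0.015,-0.044,0.006,0,0,0],[0.087,0.015,-0.044,0.006,0,0,0],[0.087,0.015,-0.044,0.006,0,0,0],[0.087,0.015,-0.044,0.006,0,0,0],[0.087,0.015,-0.044,0.006,0,0,0],[0.087,0.015,-0.044,0.006,0,0,0],[0.087,0.015,-0.044,0.006,0,0,0],[0.087,0.015,-0.044,0.006,0,0,0],[0.087,0.015,-0.044,0.006,0,0,0],[0.087,0.015,-0.044,0.006,0,0,0],[0.087,0,0,0,0,0,10.7],[0.087,0,0,0,0,0,0]]'
python3 - <<'E'
from h import *
to(.447,.267,.044-.019,9.6)
for n in("wrist","top"):
    c=cam(n); im,d=ctrl.get_image(n); np.savez(f"{n}1.npz",im=im,d=d,K=c[0],R=c[1],t=c[2]); cv2.imwrite(f"pics/{n}1.png",im)
E
```

```text
time: 1.35
position: [0.4611, -0.198, 0.2599]
tool_rot: [3.09, 0.566, -0.001]
ft_force: [-0.4, 0.2, 0.3]
grip_width: 1.0
grip_force: 0.0
time: 2.85
position: [0.4444, 0.2653, 0.1994]
tool_rot: [3.129, 0.281, -0.002]
ft_force: [0.2, 0.2, -0.7]
grip_width: 1.001
grip_force: 0.0
 t 2.85 pos [444.4 265.3 199.4] shift [  3.1  -1.3 174.4] turn [0.  0.1 0.7] F [ 0.2  0.2 -0.7] grip 87.0 0.0
```

View pics/wrist1.png

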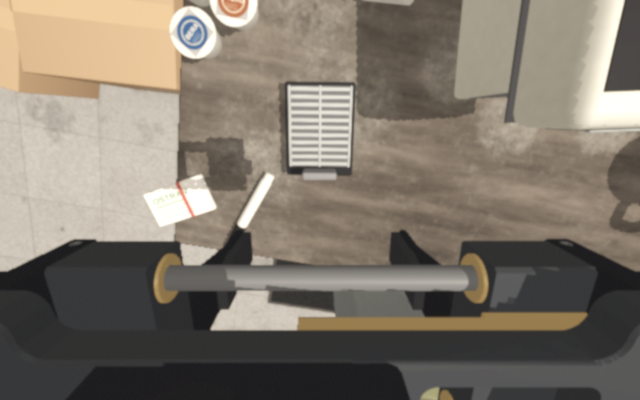

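The wrist view shows the tray at (320,128) with its tab at (320,175). The brewer's left side and column are at the upper right, with the column's front-left edge near (460,95). The body's long side lies along the closing line, as I assumed. I'll refine tray and column from this view.

Run:
```python
from h import *
z=np.load("wrist1.npz"); im,d=z["im"],z["d"]; c=(z["K"],z["R"],z["t"]); P=cloud("wrist",d,c)
def box(name,u0,u1,v0,v1,za,zb):
    q=P[v0:v1,u0:u1].reshape(-1,3); q=q[(q[:,2]>za)&(q[:,2]<zb)]
    r=cv2.minAreaRect((q[:,:2]*1000).astype(np.float32)); print(name,len(q),np.round(np.median(q[:,2]),4),r,np.round(cv2.boxPoints(r)).tolist())
box("tray",270,370,70,190,.018,.028); box("tab",290,350,160,190,.045,.056)
box("headtop",440,640,0,200,.200,.212)
# tray outline in colour
g=cv2.cvtColor(im,cv2.COLOR_BGR2GRAY)
m=((g[75:180,275:365]<45)*255).astype(np.uint8)
pts=cv2.findNonZero(m).reshape(-1,2)+[275,75]
# rim corners: ray at z=.022
q=ray("w",pts,.022,c)[:,:2]; r=cv2.minAreaRect((q*1000).astype(np.float32)); print("rim",r)
# column side face: points z .03-.12 near brewer
q=P.reshape(-1,3); a=np.radians(12.15); ex=np.array([np.cos(a),np.sin(a)]); ey=np.array([-ex[1],ex[0]])
o=np.array([.5825,.0582]); L=np.c_[(q[:,:2]-o)@ex,(q[:,:2]-o)@ey]
k=(q[:,2]>.03)&(q[:,2]<.12)&(abs(L[:,1])<.08)&(L[:,0]>-.03)&(L[:,0]<.28)
print("col",k.sum(),np.round(np.percentile(L[k],[0,1,50,99],axis=0)*1000,1))
kk=k&(L[:,0]>.01); f=np.polyfit(L[kk,0],L[kk,1],1); print("side slope deg",np.degrees(np.arctan(f[0])),"y at 0",f[1])
```

```text
tray 5885 0.0207 ((505.2093811035156, 278.1174621582031), (118.46728515625, 88.74664306640625), 9.401634216308594) [[440.0, 312.0], [454.0, 225.0], [571.0, 244.0], [556.0, 332.0]]
tab 267 0.0496 ((451.54400634765625, 269.1876220703125), (8.931848526000977, 41.972408294677734), 9.994635581970215) [[444.0, 289.0], [451.0, 248.0], [460.0, 249.0], [452.0, 291.0]]
headtop 6221 0.2041 ((582.5482788085938, 103.63683319091797), (83.24749755859375, 38.876346588134766), 31.308578491210938) [[537.0, 99.0], [557.0, 65.0], [628.0, 109.0], [608.0, 142.0]]
rim ((448.36236572265625, 299.7878723144531), (5.478172302246094, 13.621058464050293), 10.311409950256348)
col 4633 [[  3.8   4.4]
 [  3.9  37.9]
 [ 49.7  56.1]
 [101.   57.2]]
side slope deg 0.23996397936245875 y at 0 0.05591980753584362
```

```bash
python3 -m handwheel '[[0.087,0.006,-0.002,0.04,0,0,0.5],[0.087,0,0,0.04,0,0,0],[0.087,0,0,0.04,0,0,0],[0.087,0,0,0.03,0,0,0],[0.087,0,0,0.022,0,0,0],[0.087,0,0,0,0,0,0],[0.03,0,0,0,0,0,0],[0.03,0,0,0,0,0,0],[0.03,0,0,0,0,0,0],[0.03,0,0,0,0,0,0],[0.03,0,0,0,0,0,0],[0.03,0,0,0,0,0,0]]' 20
python3 - <<'E'
from h import *
a=np.radians(12.3);o=np.array([.584,.0585])
to(*(o+R.from_euler("z",a).apply([-.145,0,0])[:2]),.026,12.3)
E
```

```text
time: 4.45
position: [0.4504, 0.2681, 0.0279]
tool_rot: [3.131, 0.263, -0.0]
ft_force: [0.0, 0.7, 0.1]
grip_width: 0.408
grip_force: 0.0
 t 4.45 pos [450.4 268.1  27.9] shift [-48.  235.8   1.9] turn [ 0.   0.  -2.7] F [0.  0.7 0.1] grip 35.5 0.0
```

The opening is 35 mm, below the 44 mm tab width, so I'll check what happened.

Run:
```python
from h import *
c=cam("wrist"); w,_=ctrl.get_image("wrist"); s,_=ctrl.get_image("scene"); to(.45,.268,.026,10)
K,Rm,t=c; p=ctrl.get_state()["position"]; print(proj("wrist",[p,p+[0,0,.02]],c))
a=w[:,120:520]; b=cv2.resize(s[220:345,235:360],(400,400),interpolation=cv2.INTER_CUBIC)
cv2.imwrite("pics/g2.png",np.hstack([a,b]))
```

```text
t 4.55 pos [450.4 268.2  27.9] shift [-0.4  0.1  1.9] turn [ 0.   0.  -0.4] F [ 0.4  1.3 -0.6] grip 32.0 0.0
[[320.79457875 224.85623163]
 [320.85668309 235.40222196]]
```

View pics/g2.png

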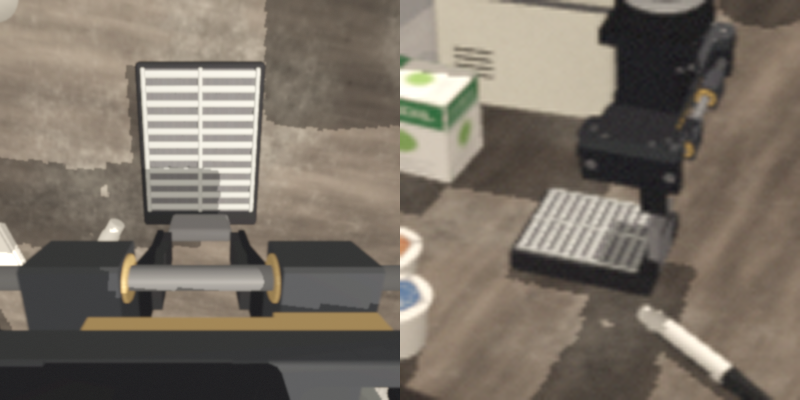

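The fingers appear to be closing on the robot side of the tab: the tab at crop pixel (200,228) hides their tips. I'll measure the tab and tray again from here.

Run:
```python
from h import *
c=cam("wrist"); im,d=ctrl.get_image("wrist"); P=cloud("wrist",d,c); to(.45,.268,.026,10)
print("cam",-c[1].T@c[2])
for v in range(205,245,4): print(v,np.round(P[v,321]*1000,1),im[v,321], end=" | ")
def box(name,P,u0,u1,v0,v1,za,zb):
    q=P[v0:v1,u0:u1].reshape(-1,3); q=q[(q[:,2]>za)&(q[:,2]<zb)]
    r=cv2.minAreaRect((q[:,:2]*1000).astype(np.float32)); print(name,len(q),np.round(np.median(q[:,2]),4),r)
print()
box("tab",P,280,360,205,245,.045,.054); box("tray",P,250,390,55,215,.018,.028)
_,d=ctrl.get_image("top"); T=cloud("top",d); box("traytop",T,222,265,200,245,.018,.027)
for u in (284,360): print([ (v,np.round(P[v,u]*1000).tolist()) for v in (236,245,255)])
```

```text
t 4.6 pos [450.3 268.1  27.9] shift [-0.4  0.1  1.9] turn [ 0.   0.  -0.4] F [ 0.1  0.9 -0.8] grip 31.2 0.0
cam [0.52717663 0.28169379 0.2276969 ]
205 [464.3 270.4  22.5] [153 162 166] | 209 [461.3 269.9  22.9] [143 153 157] | 213 [456.8 269.1  19. ] [63 64 66] | 217 [455.7 268.9  25.4] [104 108 112] | 221 [455.8 269.   34.4] [104 109 113] | 225 [455.6 268.9  41.7] [104 108 112] | 229 [455.  268.8  47.6] [116 120 125] | 233 [452.6 268.5  49.1] [126 132 137] | 237 [450.  268.   49.8] [122 127 132] | 241 [4.247e+02 2.635e+02 1.000e-01] [113 125 137] | 
tab 783 0.0496 ((451.5882873535156, 269.4898986816406), (9.377449035644531, 43.703102111816406), 9.500377655029297)
tray 18170 0.0207 ((509.5500793457031, 279.0557861328125), (109.75255584716797, 88.76189422607422), 9.663558959960938)
traytop 530 0.0223 ((504.7637939453125, 277.60369873046875), (112.24581909179688, 89.52323150634766), 8.682848930358887)
[(236, [458.0, 291.0, 75.0]), (245, [457.0, 290.0, 85.0]), (255, [458.0, 289.0, 97.0])]
[(236, [466.0, 248.0, 75.0]), (245, [465.0, 249.0, 87.0]), (255, [464.0, 250.0, 97.0])]
```

Run:
```python
from h import *
c=cam("wrist"); im,d=ctrl.get_image("wrist"); P=cloud("wrist",d,c); to(.45,.268,.026,10)
p=ctrl.get_state()["position"];A=R.from_euler("z",9.7,degrees=True).as_matrix()
L=(P-[.4505,.2685,0])@A*1000
for v in (222,230,236,242,250):
    print(v,[(u,*np.round(L[v,u]).astype(int).tolist()) for u in range(264,384,6)])
w=cv2.resize(im[200:300,260:380],(780,600),interpolation=cv2.INTER_CUBIC); cv2.imwrite("pics/w3.png",cv2.convertScaleAbs(w,alpha=1.6,beta=20))
```

```text
t 4.7 pos [450.4 268.1  27.9] shift [-0.4  0.   1.9] turn [ 0.   0.  -0.4] F [ 0.  -0.4  0.5] grip 30.5 0.0
222 [(264, -8, 49, 0), (270, -1, 40, 19), (276, -1, 35, 19), (282, -1, 30, 20), (288, -1, 26, 19), (294, 5, 19, 36), (300, 6, 15, 37), (306, 5, 10, 36), (312, 5, 6, 36), (318, 6, 2, 37), (324, 5, -3, 36), (330, 5, -7, 36), (336, 5, -11, 36), (342, 5, -16, 35), (348, 4, -20, 34), (354, -1, -27, 19), (360, -2, -31, 18), (366, -1, -36, 19), (372, -1, -41, 19), (378, -8, -50, 1)]
230 [(264, -16, 49, 0), (270, -16, 44, -1), (276, -15, 38, 1), (282, 12, 24, 67), (288, -16, 28, 0), (294, 4, 18, 49), (300, 4, 14, 49), (306, 4, 10, 48), (312, 4, 6, 49), (318, 4, 2, 49), (324, 4, -2, 49), (330, 4, -7, 49), (336, 4, -11, 49), (342, 4, -15, 49), (348, 5, -19, 50), (354, 11, -21, 66), (360, -16, -35, 0), (366, -16, -40, 0), (372, -16, -45, 0), (378, -16, -50, 0)]
236 [(264, -21, 49, 0), (270, -21, 44, 1), (276, -21, 39, 0), (282, 11, 23, 75), (288, 10, 19, 73), (294, 10, 16, 73), (300, 0, 14, 50), (306, 0, 10, 50), (312, 0, 6, 50), (318, 0, 2, 50), (324, 0, -2, 49), (330, 0, -7, 49), (336, 
[... 234 characters left out ...]
288, 10, 19, 80), (294, 9, 15, 79), (300, -27, 18, 0), (306, -27, 13, 0), (312, -27, 7, 0), (318, -27, 2, 1), (324, -27, -3, 0), (330, -27, -8, 1), (336, -28, -14, -1), (342, -27, -19, 0), (348, 10, -16, 80), (354, 10, -19, 81), (360, 11, -22, 83), (366, -26, -40, 2), (372, -27, -45, 1), (378, -27, -51, 0)]
250 [(264, -35, 50, 0), (270, -35, 45, -1), (276, 12, 23, 95), (282, 10, 21, 91), (288, 10, 17, 91), (294, 4, 15, 79), (300, -34, 18, 1), (306, -35, 13, 0), (312, -36, 8, -1), (318, -35, 2, 1), (324, -35, -3, 0), (330, -35, -9, 0), (336, -35, -14, -1), (342, -35, -19, 0), (348, 7, -15, 85), (354, 10, -18, 91), (360, 11, -21, 93), (366, 11, -24, 93), (372, -35, -46, 0), (378, -35, -51, 0)]
```

View pics/w3.png

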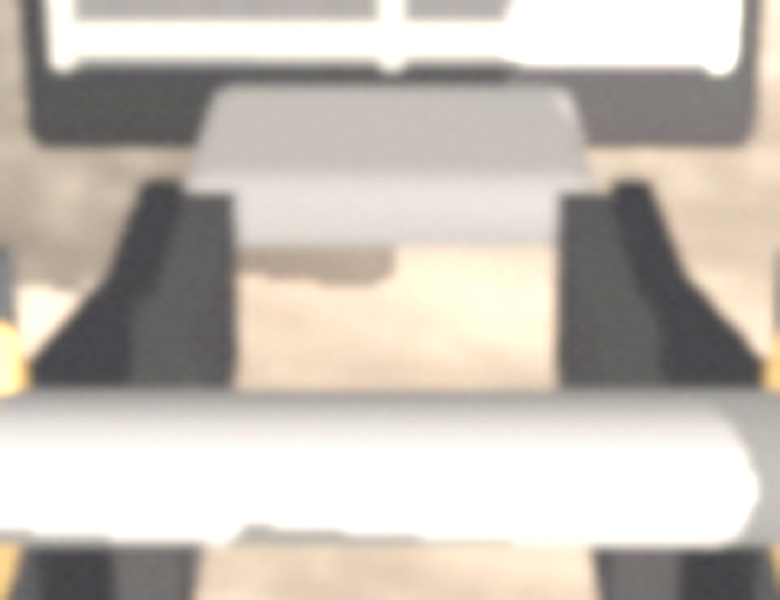

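The fingertips stop at z of about 66 mm and sit in front of (above) the tab's top face. They closed above the tab, not on it, even though the TCP reads 28 mm. I'll check the real tip height with the scene camera's depth.

Run:
```python
from h import *
s=np.load("scene0.npz"); im,d=ctrl.get_image("scene"); P=cloud("scene",d); P0=cloud("scene",s["d"])
A=R.from_euler("z",9.7,degrees=True).as_matrix(); L=(P-[.4505,.2685,0])@A*1000
m=(np.linalg.norm(P-P0,axis=-1)>.012)&(abs(L[...,0])<25)&(abs(L[...,1])<70)&(L[...,2]<160)&(L[...,2]>5)
q=L[m]; 
for a in range(5,160,10):
    k=q[(q[:,2]>=a)&(q[:,2]<a+10)]
    if len(k): print(a,len(k),"x",np.round(np.percentile(k[:,0],[2,98])),"y",np.round(np.percentile(k[:,1],[2,98])))
c=cam("wrist"); w,dw=ctrl.get_image("wrist"); L=(cloud("wrist",dw,c)-[.4505,.2685,0])@A*1000
for v in (255,278,300): print([(u,*np.round(L[v,u]).astype(int).tolist()) for u in (200,240,270,280,360,370,400,440)])
```

```text
15 3 x [-2. 18.] y [-11.  41.]
35 1 x [-5. -5.] y [-19. -19.]
55 2 x [-4.  3.] y [21. 22.]
65 27 x [-11.  10.] y [21. 26.]
75 29 x [-10.  11.] y [22. 26.]
85 5 x [-10.   4.] y [24. 26.]
125 1 x [-13. -13.] y [-30. -30.]
135 5 x [-23. -18.] y [-22. -20.]
145 6 x [-23. -20.] y [-21. -19.]
155 11 x [-25. -23.] y [-45.  34.]
[(200, 38, 37, 150), (240, 38, 24, 150), (270, 11, 26, 99), (280, 12, 20, 100), (360, 10, -20, 97), (370, 12, -25, 100), (400, 38, -24, 151), (440, 38, -36, 151)]
[(200, 35, 34, 158), (240, 35, 22, 159), (270, 31, 15, 153), (280, 31, 12, 152), (360, 31, -12, 153), (370, 31, -15, 152), (400, 35, -22, 159), (440, 35, -33, 159)]
[(200, 28, 35, 158), (240, 28, 23, 159), (270, 10, 20, 133), (280, -3, 19, 115), (360, -4, -18, 115), (370, 8, -20, 131), (400, 28, -23, 159), (440, 28, -34, 159)]
```

Both cameras put the fingertips at z≈65 with the TCP reading 28, so the real tips are about 37 mm higher than the nominal TCP. I'll open, lower by about 35 mm and pinch again.

```bash
python3 -m handwheel '[[0.087,0,0,0,0,0,0],[0.087,0,0,0,0,0,0],[0.087,0,0,0,0,0,0],[0.087,0,0,0,0,0,0],[0.087,0,0,0,0,0,0],[0.087,0,0,0,0,0,0],[0.087,0,0,0.012,0,0,0],[0.087,0,0,0.01,0,0,0],[0.087,0,0,0.006,0,0,0],[0.087,0,0,0.005,0,0,0],[0.087,0,0,0,0,0,0]]' 20
python3 -m handwheel '[[0.03,0,0,0,0,0,0],[0.03,0,0,0,0,0,0],[0.03,0,0,0,0,0,0],[0.03,0,0,0,0,0,0],[0.03,0,0,0,0,0,0],[0.03,0,0,0,0,0,0],[0.03,0,0,0,0,0,0]]' 20
```

```text
time: 6.18
position: [0.4501, 0.2681, -0.0055]
tool_rot: [3.13, 0.263, -0.001]
ft_force: [-0.0, 0.2, -0.9]
grip_width: 1.001
grip_force: 0.0
time: 7.05
position: [0.4504, 0.2682, -0.005]
tool_rot: [3.131, 0.263, 0.0]
ft_force: [-0.0, -0.7, -0.4]
grip_width: 0.501
grip_force: 20.0
```

The tab is gripped at 43.6 mm with 20 N. Next I slide the tray to about 30 mm in front of the face.

```bash
python3 -m handwheel '[[0.03,-0.002,0.025,0,0,0,0],[0.03,-0.012,0.03,0,0,0,0],[0.03,-0.012,0.03,0,0,0,0],[0.03,-0.012,0.03,0,0,0,0],[0.03,-0.010,0.03,0,0,0,0],[0.03,0,0.03,0,0,0,0],[0.03,0,0.03,0,0,0,0],[0.03,0,0.03,0,0,0,0],[0.03,0,0,0,0,0,-2.6],[0.03,0,0,0,0,0,0]]' 20
python3 - <<'E'
from h import *
a=np.radians(12.3);o=np.array([.584,.0585])
to(*(o+R.from_euler("z",a).apply([-.145,0,0])[:2]),-.005,12.3)
for n in("wrist","top"):
    c=cam(n); im,d=ctrl.get_image(n); np.savez(f"{n}2.npz",im=im,d=d,K=c[0],R=c[1],t=c[2])
    P=cloud(n,d,c); q=P.reshape(-1,3); A=R.from_euler("z",a).as_matrix()[:2,:2]; L=(q[:,:2]-o)@A*1000
    k=(q[:,2]>.017)&(q[:,2]<.028)&(abs(L[:,1])<60)&(L[:,0]>-150)&(L[:,0]<-10)
    r=cv2.minAreaRect(L[k].astype(np.float32)); print(n,"tray",k.sum(),r,np.percentile(L[k],[1,99],axis=0))
    for nm,lo,hi in(("col",.03,.12),("head",.19,.211),("bar",.225,.245)):
        k=(q[:,2]>lo)&(q[:,2]<hi)&(abs(L[:,1])<70)&(L[:,0]>-45)&(L[:,0]<250)
        if k.sum()>20: print(nm,k.sum(),cv2.minAreaRect(L[k].astype(np.float32)),np.percentile(L[k],[1,99],axis=0).round(1).tolist())
cv2.imwrite("pics/wrist2.png",np.load("wrist2.npz")["im"])
E
```

```text
time: 8.3
position: [0.4422, 0.0279, -0.0051]
tool_rot: [3.124, 0.331, -0.0]
ft_force: [0.4, -1.3, 0.4]
grip_width: 0.502
grip_force: 20.0
 t 8.3 pos [442.2  27.9  -5.1] shift [ 0.1  0.3 -0.1] turn [ 0.   0.  -0.2] F [ 0.4 -1.3  0.4] grip 43.7 20.0
wrist tray 26488 ((-89.33411407470703, 0.7132148742675781), (119.04959106445312, 89.3091812133789), 0.08044195175170898) [[-140.96825724  -42.5680597 ]
 [ -31.10722719   44.03455555]]
top tray 323 ((-53.07752227783203, 0.7308158874511719), (41.047698974609375, 89.43164825439453), 2.117122173309326) [[-71.86494819 -42.89843326]
 [-34.32406208  44.46533977]]
head 3334 ((101.21199035644531, -0.07006454467773438), (270.99267578125, 116.02650451660156), 0.013190303929150105) [[-31.2, -56.6], [230.7, 56.3]]
bar 97 ((42.79228210449219, -0.0662384033203125), (44.43246078491211, 12.877217292785645), 31.707063674926758) [[23.7, -15.9], [63.7, 15.0]]
```

View pics/wrist2.png

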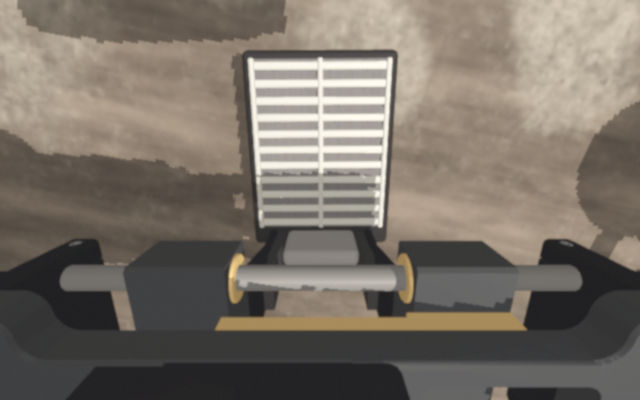

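The tray is square to the brewer to within 0.1° and sits 0.7 mm too far left, with about a 30 mm gap. The wrist camera rides about 78 mm ahead of the tool, so I'll check from the top and scene depth whether it has a body that would meet the head.

Run:
```python
from h import *
A=R.from_euler("z",12.3,degrees=True).as_matrix()
c=cam("wrist"); print("cam in tool-ish", ((-c[1].T@c[2])-[.4422,.0279,0])@A*1000)
im,d=ctrl.get_image("scene")
for n,dd in(("top",np.load("top2.npz")["d"]),("scene",d)):
    L=(cloud(n,dd).reshape(-1,3)-[.4422,.0279,0])@A*1000
    for x0 in range(20,130,10):
        k=(L[:,0]>=x0)&(L[:,0]<x0+10)&(abs(L[:,1])<100)&(L[:,2]>70)&(L[:,2]<400)
        if x0<112 and k.sum()>3: print(n,x0,k.sum(),"y",np.percentile(L[k,1],[5,95]).round(),"z",np.percentile(L[k,2],[2,98]).round())
```

```text
cam in tool-ish [ 78.08319935   1.01052405 194.73631183]
top 20 76 y [-91.  91.] z [123. 151.]
top 30 24 y [-90.  91.] z [145. 150.]
top 100 11 y [-16.  23.] z [178. 184.]
top 110 229 y [-49.  48.] z [141. 207.]
scene 20 315 y [23. 92.] z [109. 395.]
scene 30 187 y [-6. 93.] z [106. 396.]
scene 40 6 y [42. 44.] z [385. 398.]
scene 110 186 y [-43.  52.] z [126. 199.]
```

There is nothing physical ahead of the hand: it ends 38 mm forward. I can push in while still gripped.

```bash
python3 -m handwheel '[[0.03,0.01,0.0008,0,0,0,0],[0.03,0.01,0,0,0,0,0],[0.03,0.005,0,0,0,0,0],[0.03,0.0015,0,0,0,0,0],[0.03,0.0015,0,0,0,0,0],[0.03,0,0,0,0,0,0]]' 20
python3 -m handwheel '[[0.03,0.0015,0,0,0,0,0],[0.03,0.0015,0,0,0,0,0],[0.03,0,0,0,0,0,0]]' 20
```

```text
time: 9.2
position: [0.4698, 0.0337, -0.0051]
tool_rot: [-3.124, -0.334, -0.001]
ft_force: [-0.4, 0.2, 1.6]
grip_width: 0.5
grip_force: 20.0
time: 9.57
position: [0.4731, 0.0341, -0.0051]
tool_rot: [3.124, 0.333, 0.001]
ft_force: [-1.0, -0.2, 1.6]
grip_width: 0.502
grip_force: 20.0
```

```bash
for i in 1 2; do python3 -m handwheel '[[0.03,0.001,0,0,0,0,0],[0.03,0,0,0,0,0,0]]' 20 | sed -n '2p;4p'; done
```

```text
position: [0.4738, 0.0343, -0.0051]
ft_force: [-1.8, -1.4, 1.7]
position: [0.4738, 0.0343, -0.0051]
ft_force: [-4.7, -1.8, 4.9]
```

Contact: the position has stalled and the force is rising. I'll give one small extra push, then check.

```bash
python3 -m handwheel '[[0.03,0.001,0,0,0,0,0],[0.03,0.001,0,0,0,0,0],[0.03,0,0,0,0,0,0]]' 20
cat > chk.py <<'E'
from h import *
a=np.radians(12.3);o=np.array([.584,.0585]); A=R.from_euler("z",a).as_matrix()
def chk(n):
    c=cam(n); im,d=ctrl.get_image(n); P=cloud(n,d,c); L=(P-[*o,0])@A*1000
    q=L.reshape(-1,3); k=(q[:,2]>16)&(q[:,2]<28)&(abs(q[:,1])<65)&(q[:,0]>-150)&(q[:,0]<20)
    if k.sum()>50: print(n,"tray",k.sum(),cv2.minAreaRect(q[k,:2].astype(np.float32)),"z",np.percentile(q[k,2],[5,95]).round(1), np.percentile(q[k,:2],[.5,99.5],axis=0).round(1).tolist())
    return im,L,c
E
python3 - <<'E'
from chk import *
im,L,c=chk("wrist"); cv2.imwrite("pics/wrist3.png",im); im,L,c=chk("scene")
print(np.round(proj("scene",[o.tolist()+[0]]),0))
cv2.imwrite("pics/scene3.png",cv2.resize(im[180:320,220:370],(750,600)))
E
```

```text
time: 10.45
position: [0.4737, 0.0342, -0.0051]
tool_rot: [3.122, 0.333, -0.01]
ft_force: [-9.7, -2.5, 12.0]
grip_width: 0.504
grip_force: 20.0
wrist tray 19952 ((-68.73136901855469, 0.263458251953125), (95.43025207519531, 89.93709564208984), 0.19880014657974243) z [18.6 22.5] [[-112.4, -43.7], [-21.5, 44.3]]
scene tray 547 ((-50.769798278808594, 9.684165954589844), (103.8862075805664, 135.2311553955078), 86.68732452392578) z [16.7 22.1] [[-116.2, -41.1], [17.8, 56.8]]
[[306. 250.]]
```

View pics/wrist3.png

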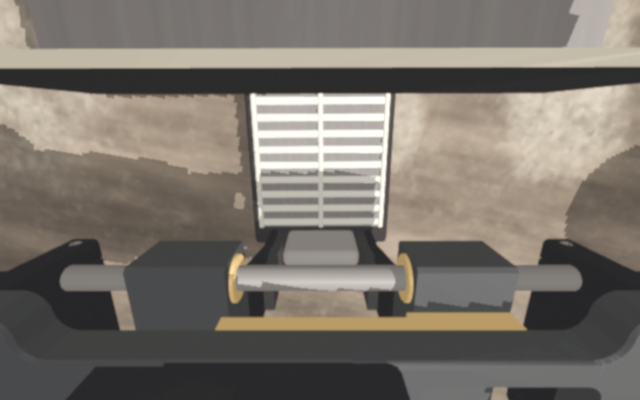

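The wrist view shows the tray square under the head edge, with the grate at (320,160) centred between the fingers. The contact implies a face at x=586, matching the wrist-view estimate. I'll ease the push, release, and raise back and up.

```bash
python3 -m handwheel '[[0.03,-0.002,0,0,0,0,0],[0.03,0,0,0,0,0,0]]' 20 | sed -n '2p;4p'
python3 -m handwheel '[[0.065,0,0,0,0,0,0],[0.065,0,0,0,0,0,0],[0.065,0,0,0,0,0,0],[0.065,0,0,-0.02,0,0,0],[0.065,0,0,-0.04,0,0,0],[0.065,-0.01,0,-0.05,0,0,0],[0.065,-0.01,0,-0.06,0,0,0],[0.065,-0.01,0,-0.06,0,0,0],[0.065,0,0,0,0,0,0]]' 20
python3 - <<'E'
from chk import *
for n in("wrist","top","scene"):
    im,L,c=chk(n); cv2.imwrite(f"pics/{n}4.png",im)
    if n=="wrist":
        q=L.reshape(-1,3)
        for nm,lo,hi in(("headtop",195,211),("tab",45,53)):
            k=(q[:,2]>lo)&(q[:,2]<hi)&(abs(q[:,1])<75)&(q[:,0]>-140)&(q[:,0]<250); k.sum()>30 and print(nm,cv2.minAreaRect(q[k,:2].astype(np.float32)),np.percentile(q[k,:2],[1,99],axis=0).round(1).tolist())
    if n=="top":
        q=L.reshape(-1,3); k=(q[:,2]>225)&(q[:,2]<245)&(abs(q[:,1])<40)&(q[:,0]>15)&(q[:,0]<75); k.sum()>30 and print("bar",cv2.minAreaRect(q[k,:2].astype(np.float32)))
bar=o+A[:2,:2]@[.044,0]; to(*bar,.25,12.3+34.4)
E
```

```text
position: [0.4738, 0.0343, -0.0051]
ft_force: [-6.1, -1.2, 6.3]
time: 11.92
position: [0.4484, 0.0282, 0.2296]
tool_rot: [3.12, 0.332, 0.015]
ft_force: [-0.5, 0.3, -0.1]
grip_width: 0.746
grip_force: 0.0
wrist tray 4525 ((-66.3037338256836, 0.07056427001953125), (100.94304656982422, 89.86778259277344), 0.24208645522594452) z [18.2 22.6] [[-115.2, -44.4], [-16.3, 44.2]]
headtop ((-3.860107421875, 0.13679122924804688), (113.83216857910156, 48.868629455566406), 89.95999908447266) [[-27.4, -54.0], [17.7, 54.3]]
tab ((-112.20438385009766, -0.28040313720703125), (42.020111083984375, 9.861982345581055), 89.77631378173828) [[-117.0, -21.2], [-107.3, 20.6]]
bar ((43.1342658996582, 0.15169906616210938), (43.34428787231445, 13.02595329284668), 32.17910385131836)
scene tray 575 ((-50.89408874511719, 8.81081771850586), (106.04670715332031, 135.77334594726562), 86.57781982421875) z [16.7 22.6] [[-117.6, -42.0], [16.4, 56.6]]
 t 12.07 pos [444.8  28.2 223.9] shift [186.4  -0.3 -26.3] turn [ -0.    0.1 -34.5] F [-0.3 -0.1 -0.1] grip 64.9 0.0
```

View pics/wrist4.png

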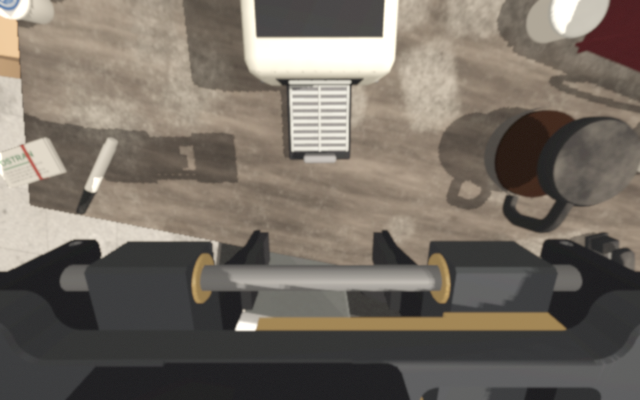

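The tray is centred (offset 0.07 mm against the head's 0.14 mm) and square. Carafe and tub are untouched. The picture shows the tray at (320,120) directly under the head, with the tab at (320,158). Next I move above the dial and line up with the bar.

```bash
python3 -m handwheel '[[0.06,0,0,-0.03,0,0,0],[0.06,0,0,-0.02,0,0,0],[0.06,0.045,0,0,0,0,0],[0.06,0.045,0,0,0,0,0],[0.06,0.045,0,0,0,0,0],[0.06,0.045,0,0,0,0,0],[0.06,0.009,0,0,0,0,0],[0.06,0,0,0,0,0,-8.6],[0.06,0,0,0,0,0,-8.6],[0.06,0,0,0,0,0,-8.6],[0.06,0,0,0,0,0,-8.6],[0.06,0,0,0,0,0,0]]' 60
python3 - <<'E'
from chk import *
bar=o+A[:2,:2]@[.0465,0]; to(*bar,.18,12.3+34.4)
im,L,c=chk("wrist"); cv2.imwrite("pics/wrist5.png",im); q=L.reshape(-1,3)
k=(q[:,2]>230)&(q[:,2]<245)&(abs(q[:,1])<30)&(q[:,0]>15)&(q[:,0]<80); print(k.sum(),cv2.minAreaRect(q[k,:2].astype(np.float32)))
s=ctrl.get_state(); B=R.from_rotvec(s["tool_rot"]).as_matrix(); W=cloud("wrist",ctrl.get_image("wrist")[1],c).reshape(-1,3); T=(W-s["position"])@B*1000
k=(abs(T[:,0])<15)&(abs(T[:,1])<50)&(T[:,2]>-80)&(W[:,2]>.255); print("finger tip z",np.percentile(W[k,2],[1,5,50]),k.sum())
E
```

```text
time: 13.58
position: [0.629, 0.0683, 0.2739]
tool_rot: [-2.885, -1.241, 0.003]
ft_force: [-0.1, -0.0, -0.1]
grip_width: 0.689
grip_force: 0.0
 t 13.57 pos [629.   68.3 273.9] shift [ 0.5  0.3 93.9] turn [-0.1  0.1 -0.2] F [-0.1 -0.  -0.1] grip 59.9 0.0
705 ((48.88116455078125, 0.16428375244140625), (45.72483444213867, 12.235456466674805), 34.08555221557617)
finger tip z [0.31204149 0.31398698 0.33516761] 1908
```

The bar is seen at local (48.9, 0.2) and 34.1°, matching the stated 45–48 mm and 34.4°. The fingertips are 38 mm above the TCP, so a TCP z of about 0.180 puts the tips just above the disc.

```bash
python3 -m handwheel '[[0.06,0.0015,0.001,0.03,0,0,0],[0.06,0,0,0.03,0,0,0],[0.06,0,0,0.02,0,0,0],[0.06,0,0,0.008,0,0,0],[0.06,0,0,0.005,0,0,0],[0.06,0,0,0,0,0,0]]' 60
python3 -m handwheel '[[0.0,0,0,0,0,0,0],[0.0,0,0,0,0,0,0],[0.0,0,0,0,0,0,0],[0.0,0,0,0,0,0,0],[0.0,0,0,0,0,0,0],[0.0,0,0,0,0,0,0],[0.0,0,0,0,0,0,0],[0.0,0,0,0,0,0,0]]' 60
```

```text
time: 14.42
position: [0.6321, 0.0687, 0.1824]
tool_rot: [2.885, 1.242, 0.001]
ft_force: [-0.8, -0.3, -0.2]
grip_width: 0.689
grip_force: 0.0
time: 15.42
position: [0.6312, 0.0691, 0.1819]
tool_rot: [-2.884, -1.243, 0.001]
ft_force: [-2.5, 1.6, 1.2]
grip_width: 0.143
grip_force: 60.0
```

The bar is held at 12.4 mm with 60 N. Now I turn clockwise.

```bash
python3 -m handwheel '[[0,0,0,0,0,0,8],[0,0,0,0,0,0,8],[0,0,0,0,0,0,8],[0,0,0,0,0,0,8]]' 60
cat > dial.py <<'E'
from chk import *
s=ctrl.get_state(); M=R.from_rotvec(s["tool_rot"]).as_matrix(); print("tool yaw turned rad",np.radians(12.3+34.4)-np.arctan2(M[1,0],M[0,0]),"mz",s["torque"].round(2),"F",s["ft_force"].round(1),"grip",s["grip_width"]*87,s["grip_force"],"pos",s["position"].round(4),s["time"])
E
python3 dial.py
```

```text
time: 15.92
position: [0.6315, 0.0686, 0.1819]
tool_rot: [3.117, 0.393, -0.001]
ft_force: [-2.2, 1.9, 1.8]
grip_width: 0.146
grip_force: 60.0
tool yaw turned rad 0.5643155323663294 mz [0.13 0.56 0.29] F [-2.2  1.9  1.8] grip 12.68716463117255 60.02836346626282 pos [0.6315 0.0686 0.1819] 15.925
```

```bash
python3 -m handwheel '[[0,0,0,0,0,0,8],[0,0,0,0,0,0,8],[0,0,0,0,0,0,8],[0,0,0,0,0,0,8],[0,0,0,0,0,0,5],[0,0,0,0,0,0,0]]' 60 | sed -n 1p; python3 dial.py
python3 - <<'E'
from chk import *
im,L,c=chk("wrist"); cv2.imwrite("pics/w6.png",im[130:330,180:460]); q=L.reshape(-1,3)
for n,L in(("wrist",L),("top",chk("top")[1])):
    q=L.reshape(-1,3); k=(q[:,2]>230)&(q[:,2]<242.5)&(np.hypot(q[:,0]-47,q[:,1])<27)
    if k.sum()>20: print(n,k.sum(),cv2.minAreaRect(q[k,:2].astype(np.float32)))
im,L,c=chk("scene"); cv2.imwrite("pics/scene6.png",im)
w=cv2.resize(cv2.imread("pics/w6.png"),(780,557)); cv2.imwrite("pics/w6b.png",w)
E
```

```text
time: 16.68
tool yaw turned rad 1.2053469221450057 mz [-0.15  0.78  0.17] F [-3.  0.  2.] grip 12.50369722910741 60.017380714416504 pos [0.6314 0.0679 0.1819] 16.675
wrist 1420 ((47.277679443359375, -3.399625778198242), (29.21969223022461, 45.82796096801758), 71.97398376464844)
scene tray 565 ((-49.953125, 9.00494384765625), (105.55026245117188, 136.76171875), 88.52205657958984) z [16.9 22.6] [[-117.3, -43.0], [18.2, 57.0]]
```

View pics/w6b.png

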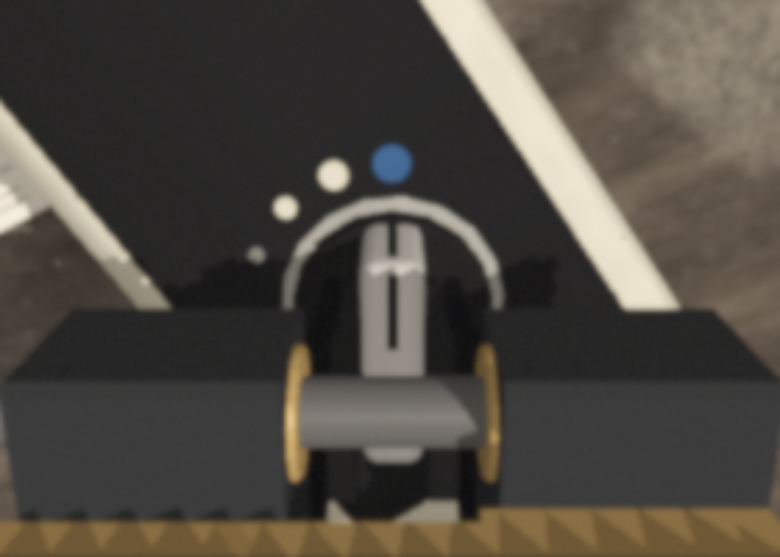

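The pointer bar is in line with the tool and points at the large blue dot at (392,162). The tool has turned 1.205 rad, the holding moment is about 0.17 N m, and the scene tray figures are unchanged. I'll hold a moment to check that it's stable.

```bash
python3 -m handwheel '[[0,0,0,0,0,0,0],[0,0,0,0,0,0,0],[0,0,0,0,0,0,0],[0,0,0,0,0,0,0],[0,0,0,0,0,0,0],[0,0,0,0,0,0,0],[0,0,0,0,0,0,0],[0,0,0,0,0,0,0]]' 60 | sed -n 1p; python3 dial.py
python3 - <<'E'
from chk import *
im,L,c=chk("wrist"); g=cv2.cvtColor(im,cv2.COLOR_BGR2GRAY)
q=L.reshape(-1,3); ex=[]
M=R.from_rotvec(ctrl.get_state()["tool_rot"]).as_matrix()
k=(q[:,2]>234)&(q[:,2]<242)&(np.hypot(q[:,0]-47,q[:,1])<26)&(g.ravel()>70)
p=q[k,:2]; T=p@np.array([[np.cos(.6),np.sin(.6)],[-np.sin(.6),np.cos(.6)]])
p=q[k,:2]-[47.5,0]; u=p@[np.cos(.6),-np.sin(.6)]; v=p@[np.sin(.6),np.cos(.6)]
for a in range(-22,23,6):
    m=(u>a)&(u<a+6)&(abs(v)<9); m.sum()>5 and print(a,m.sum(),np.percentile(v[m],[2,98]).round(1))
s=chk("scene")[1].reshape(-1,3); k=(s[:,2]>40)&(s[:,2]<53)&(abs(s[:,1])<30)&(s[:,0]>-140)&(s[:,0]<-80); print("tab",k.sum(),np.percentile(s[k],[2,50,98],axis=0).round(1).tolist())
E
```

```text
time: 17.82
tool yaw turned rad 1.206182841404372 mz [-0.4   1.1   0.15] F [-4.8 -2.1  2.9] grip 12.55770107197765 60.02007186412811 pos [0.6315 0.0679 0.1819] 17.825
-22 93 [-5.1  5.6]
-4 106 [-5.6  6.4]
2 200 [-5.6  6.4]
8 215 [-6.1  6.8]
14 218 [-6.1  6.8]
20 187 [-5.5  6.1]
scene tray 572 ((-49.35292053222656, 8.61684799194336), (104.03358459472656, 136.72311401367188), 88.9576187133789) z [16.6 22.8] [[-117.6, -41.7], [18.4, 55.9]]
tab 32 [[-118.4, -17.2, 41.1], [-113.7, 6.4, 47.3], [-108.2, 21.6, 50.1]]
```

```bash
python3 -c "
from bench import ctrl
print(ctrl.close_job())"
```

```text
the job is handed in; nothing more can be done
None
```

The job is handed in: the tray sits flush against the brewer and centred under the spout, the gripper is holding the dial at the third click (about 1.2 rad), and I never touched the carafe, sugar tub or tea carton.

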